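Seat the welding electrode and clamp it

ROBOT

A 6-joint arm with a two-finger parallel gripper is mounted at the origin on the work surface. World frame = base frame: x ahead of the robot, y to its left, z up, the work surface at z = 0. Lengths are in m, angles in rad, forces in N, time in s.
With the tool pointing down it reaches from about 0.425 to 0.95 m from the base axis. Payload 3.5 kg.
Tool frame: the origin (TCP) lies at the very end of the fingers, on their centre line; the grasp point (between the pads) lies 19 mm behind it; z points along the fingers, y is the line along which they close (so a half turn about z gives the same grasp; the last joint's range is limited). The gripper opens to 85 mm and grips with 20 to 120 N. Pads are 22 mm wide; open, the fingers measure 114 mm over their backs; the gripper's body (76 mm by 85 mm) begins 54 mm behind the grasp point. The pads swing forward as they close: fully open they stand 13 mm farther back than shut.
Start: joints at [-1.445, 0.286, 1.577, -0, 1.279, -0.15], TCP at [0.184, -0.649, 0.231] pointing down, gripper open.
Joint ranges: [-2.77, 2.77], [-0.9, 2.22], [0.21, 2.48], [-1.53, 4.67], [0.24, 2.81], [-2.84, 2.84]. Speed limits (rad/s): [2.79, 2.79, 3.14, 3.14, 3.14, 3.14].

INTERFACE

Orientations are given as a unit quaternion [x, y, z, w].
In Python, from plant import ctrl gives the robot as it stands.
- The arm moves only by the tool carry_out, never from a script. Its argument "deltas" is one flat list of numbers, 6 for each row, row after row: the shift along the tool's x, y, z in m, then the turn, a rotation vector about the tool's x, y, z in rad. A call has 1 to 5 rows; each row is the pose to reach, as a shift and turn from the pose commanded when the call began, along the tool's axes at that moment; what a row does not reach only later rows make up. A row lasts 1/8 s, in which the tool goes at most 62.5 mm and 10.7 degrees, less where a joint would pass 70% of its speed; a pose out of reach is approached as far as the arm can. A call with a gripper value outside its range is refused whole. "grip" is the opening in per cent of the stroke, from 0 (shut) to 100 (fully open), set as the call begins (left out, the last holds). The fingers move at their own pace and stop on an object; "grip_force" is the grip in N (left out, the last holds). Time passes only in rows, so rows that repeat a pose let the fingers close. It gives the time, the measured TCP pose, the force, the opening and the grip force at its end, in the units of the state.
- ctrl.get_state(): the state, without advancing time (a new reading comes with each control period).
- ctrl.read_camera(name): name is "side" or "top"; returns (picture, depth): 420x560x3 uint8, red, green, blue; 420x560 float32, m along the optical axis (not along the pixel's ray), 0 where there is no reading.
- ctrl.camera_model(name): a dict with "intrinsics" (3x3 intrinsics, pixels), "extrinsics" (4x4, takes a point from world to camera coordinates). Camera axes: x right, y down, z forward; pixel columns grow to the right and rows downward; lengths in m; the calibration is good to about 2 mm. A picture is of the moment at which its call begins. camera_model takes no time and is no camera call.
- ctrl.sign_off(): hands the job in; it is judged then, once.
Trained networks look in the newest picture that a camera, given by its name, has taken for a name from the list of things; names that differ only in an ending like _2 or _b are one class to them, and where a whole thing is asked for, a point or a joint stands for the part that bears it (a point fixed in the world has none). Each returns a list of dicts, best first, with "score" (0 to 1); they miss things now and then, are a little off and sometimes report something else, mostly with a low value. They report only what shows in the picture. A call takes as long as a camera call. They do not tell look-alikes from the thing itself.
- ctrl.find_in(camera, query): "uv" ([column, row] in pixels, amid what is visible of it).
The state is a dict: "time": time; "qpos": joint angles; "dq": joint speeds; "joint_efforts": joint torques, N m; "eef_pos": TCP position; "tcp_rot": TCP orientation; "contact_force": force on the tool from outside, world axes, zero at the start; "wrist_torque": the same for the moment, N m; "opening": opening from 0.0 (shut) to 1.0 (fully open); "finger_force": force on a finger pad.
Only numpy, scipy, OpenCV 4.12 (cv2) and the standard library are available. Lean on these libraries where they do the work, as an engineer would, in place of code of your own. Each camera call takes 0.05 s, during which the arm holds its last target. There are 200 camera calls.

TASK

Push the loose brass electrode disc across the plate, without picking it up, until it drops into the empty round seat and lies flat in it. Only then push the red clamp lever all the way over to its far stop. Leave everything else on the table where it is, including the small steel disc that already sits in its own seat.

Things in the scene. Friction and masses are not known exactly. Their poses are not given: they have to be found in the camera images.
- electrode_center (a point): Centre (half-way up) of the loose brass disc: 50 mm diameter, 12 mm thick, about 0.19 kg, a small dark dot on its upper face. It starts lying flat on top of the bed plate, its centre 70 to 170 mm from the centre of the seat. z axis = the disc's own axis.
- bed: Fixed aluminium bed plate, 240 mm (its x) by 280 mm (its y) by 30 mm high, bolted down; its top is a plain flat face, 30 mm above the table, without any raised edge. Origin: centre of its underside. In its frame the empty seat is centred at x 0, y +50 mm, and a smaller seat, 33 mm wide and 12 mm deep, at x +85, y +105 mm, filled flush by the small steel disc.
- seat (a point): Centre of the mouth of the empty round seat, level with the top face of the bed. The seat is a blind round recess 54 mm in diameter and 12 mm deep with a dark floor; the disc fits it with 2 mm to spare all round and then stands flush with the top face.
- clamp (a joint): Angle of the red clamp lever: 0 when it leans fully towards the -x direction of clamp_base, 1.0 at its far stop, leaning towards +x of clamp_base. It stays where it is left, held by light friction. It starts between 0 and 0.15.
- clamp_tip (a point): Centre of the red ball (26 mm diameter) at the end of the clamp lever, 80 mm from the lever's pivot; 92 mm above the table at either end of the swing and 102 mm at mid-swing. A push of about 1 N moves it.
- clamp_base: Fixed grey block of the clamp lever on the table beside the bed, 70 mm (x) by 50 mm (y) by 25 mm high; origin: centre of its underside. The lever's pivot lies 22 mm above the origin, along its y axis; the lever swings in its x-z plane, and its ball goes from x -38 mm (joint 0) to x +38 mm (joint 1.0).
- small_disc_center (a point): Centre of the small steel disc, 30 mm diameter, 12 mm thick, already lying flush in the small seat: leave it.
- thumbscrew: Loose thumbscrew standing on the bed plate, 24 mm diameter, 32 mm high; origin centre of its underside: leave it.
- white_phone: White phone lying on the table, 55 x 115 x 12 mm; origin centre of its underside: leave it.
- red_phone: Red phone lying on the table, 55 x 115 x 12 mm; origin centre of its underside: leave it.
- film_roll: Translucent roll of film standing on end, 90 mm diameter, 50 mm high; origin centre of its underside: leave it.
- tin: Tin with a red label, 80 mm diameter, 110 mm high; origin centre of its underside: leave it.
- screwdriver: Screwdriver lying on the table; leave it.
Not all that is in view belongs to the job. Of the things like the part that bears electrode_center, leave any that is blue; of the rest the smaller one is meant.

How it is judged:
By the outcome, as a careful person would: the job done as asked, in the order asked, and still so for the second after the job is handed in, with the robot touching nothing.
It also fails if it takes over 51 s, if anything falls off the work surface, if the arm or the gripper's body presses on something with over 40 N, if the wrist force passes 120 N, or if a joint passes its speed limit or range.

## Working session

There is one attempt and no reset: what is moved stays moved. The work goes in short steps, Python scripts to look and compute and a tool call to move; the robot and the scene stay as the last step left them, time stands still between calls to the robot, and variables do not carry over. Pictures are saved under pics/ and viewed, at most 10 in all, crops included, and the job is handed in when it is done.

Besides the shell and the picture viewer there is one more tool, called after "Emit:" as name(argument=value, ...), one argument or row to a line, values as JSON. carry_out: Moves the arm, as the interface text tells. Its arguments: {"type":"object","properties":{"deltas":{"type":"array"},"grip":{"type":"number"},"grip_force":{"type":"number"}},"required":["deltas"]}

```bash
mkdir -p pics; cat > h.py <<'E'
import numpy as np, cv2
from plant import ctrl
def px2w(cam,u,v,z=None,d=None):
    m=ctrl.camera_model(cam);K=np.array(m["intrinsics"]);T=np.linalg.inv(np.array(m["extrinsics"]))
    r=np.linalg.inv(K)@[u,v,1]
    if d is not None: return (T@np.r_[r*d,1])[:3]
    o=T[:3,3];w=T[:3,:3]@r
    return o+w*(z-o[2])/w[2]
def w2px(cam,p):
    m=ctrl.camera_model(cam);c=np.array(m["extrinsics"])@np.r_[p,1];q=np.array(m["intrinsics"])@c[:3];return q[:2]/q[2]
def save(n,im): cv2.imwrite("pics/"+n,cv2.cvtColor(im,cv2.COLOR_RGB2BGR))
E
python3 - <<'E'
from h import *
for c in("top","side"):
    im,d=ctrl.read_camera(c);save(c+"0.png",im)
    T=np.linalg.inv(np.array(ctrl.camera_model(c)["extrinsics"]));print(c,T[:3,3].round(3),T[:3,2].round(2))
    for q in["electrode_center","seat","bed","clamp_tip","clamp_base","small_disc_center","thumbscrew"]:
        for r in ctrl.find_in(c,q)[:4]:
            u,v=r["uv"];dd=d[int(v),int(u)];print(q,np.round([u,v],0),round(r["score"],2),px2w(c,u,v,d=dd).round(3) if dd>0 else None)
s=ctrl.get_state();print(s["time"],s["eef_pos"],s["tcp_rot"])
E
```

```text
top [ 0.522 -0.017  1.341] [ 0.06 -0.   -1.  ]
electrode_center [292. 140.] 0.73 [ 0.821 -0.082  0.019]
electrode_center [333. 153.] 0.5 [ 0.783 -0.206  0.015]
seat [298. 226.] 0.72 [ 0.563 -0.101  0.03 ]
seat [412. 218.] 0.34 [ 0.584 -0.409  0.109]
bed [299. 221.] 0.64 [ 0.58  -0.102  0.028]
clamp_base [152. 261.] 0.7 [0.46  0.326 0.036]
small_disc_center [257. 201.] 0.63 [0.638 0.02  0.032]
thumbscrew [271. 253.] 0.58 [ 0.486 -0.021  0.03 ]
thumbscrew [312. 204.] 0.23 [ 0.627 -0.141  0.041]
side [ 0.516 -0.967  0.656] [ 0.07  0.86 -0.51]
electrode_center [367. 246.] 0.62 [ 0.828 -0.083  0.017]
electrode_center [297. 252.] 0.54 [ 0.632 -0.14   0.044]
electrode_center [360. 280.] 0.53 [ 0.78  -0.213  0.012]
electrode_center [300. 164.] 0.46 [0.698 0.394 0.048]
seat [271. 263.] 0.97 [ 0.566 -0.166  0.032]
bed [271. 260.] 0.87 [ 0.567 -0.153  0.031]
clamp_tip [226. 161.] 0.49 [0.437 0.326 0.089]
clamp_base [230. 178.] 0.75 [0.448 0.318 0.027]
small_disc_center [294. 226.] 0.62 [0.638 0.002 0.031]
0.8 [ 0.18382744 -0.6494729   0.2313433 ] [ 9.90507597e-01  1.37457991e-01 -9.54139038e-06  9.19351413e-06]
```

View pics/top0.png

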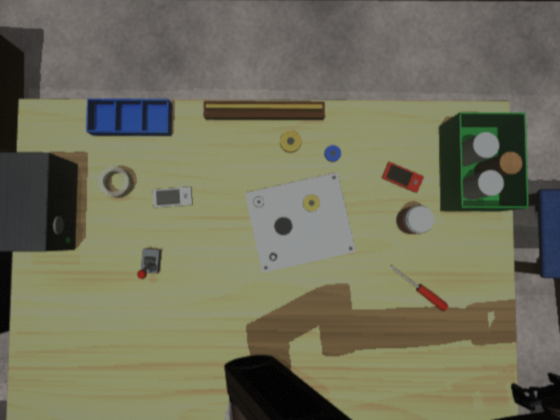

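View pics/side0.png

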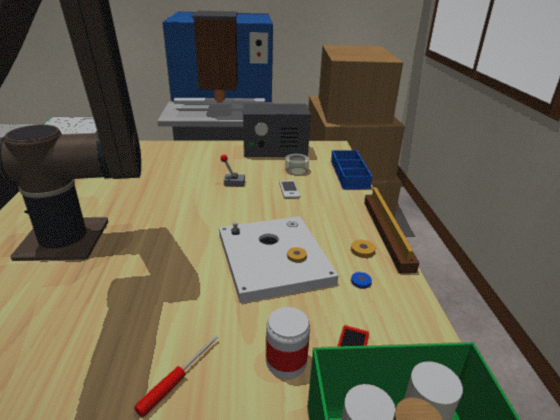

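Candidates for the electrode, in top-view pixels: brass on the bed (312,203), larger brass on the table (291,141), blue on the table (333,153). The description fits the brass one on the bed: it isn't blue, it's the smaller of the two brass ones, and it lies on the plate. I'll confirm this in a crop.

```bash
cat > m.py <<'E'
from h import *
def blob(mask,near,r=40):
    n,l,s,c=cv2.connectedComponentsWithStats(mask.astype(np.uint8))
    k=[i for i in range(1,n) if s[i,4]>8 and np.hypot(*(c[i]-near))<r]
    i=max(k,key=lambda i:s[i,4]);return c[i],s[i,4],s[i]
def brass(im):
    h=cv2.cvtColor(im,cv2.COLOR_RGB2HSV);return (h[...,0]>12)&(h[...,0]<35)&(h[...,1]>90)
E
python3 - <<'E'
from m import *
im,d=ctrl.read_camera("top")
c,a,s=blob(brass(im),(312,203),12);print("disc",c,a,s,px2w("top",*c,z=.042))
c,a,s=blob(brass(im),(291,141),12);print("big",c,a,s,px2w("top",*c,z=.012))
g=im.max(2)
c,a,s=blob(g<75,(283,226),15);print("seat",c,a,s,px2w("top",*c,z=.018),px2w("top",*c,z=.03))
hs=cv2.cvtColor(im,cv2.COLOR_RGB2HSV);bm=((hs[...,1]<40)&(g>90)).astype(np.uint8)
bm[:170]=0;bm[275:]=0;bm[:,:240]=0;bm[:,360:]=0
bm=cv2.morphologyEx(bm,cv2.MORPH_OPEN,np.ones((5,5)))
k=max(cv2.findContours(bm,0,2)[0],key=cv2.contourArea);R=cv2.minAreaRect(k);print(R)
for p in cv2.boxPoints(R):print(p,px2w("top",*p,z=.03).round(4))
print("bedc",px2w("top",*R[0],z=.03))
red=((hs[...,0]<8)|(hs[...,0]>172))&(hs[...,1]>150)
c,a,s=blob(red,(142,274),12);print("ball",c,a,s,px2w("top",*c,z=.093))
print("thumb",px2w("top",273,257,z=.032),"small",px2w("top",258.5,202,z=.03))
top=cv2.resize(im[120:280,235:365],None,fx=3.4,fy=3.4,interpolation=cv2.INTER_CUBIC)
cl=cv2.resize(im[235:290,125:180],(300,300),interpolation=cv2.INTER_CUBIC)
si,sd=ctrl.read_camera("side")
sc=cv2.resize(si[140:200,205:265],(300,240),interpolation=cv2.INTER_CUBIC)
o=np.zeros((560,760,3),np.uint8);o[:top.shape[0],:top.shape[1]]=top;o[:300,450:750]=cl;o[305:545,450:750]=sc;save("crop1.png",o)
hs=cv2.cvtColor(si,cv2.COLOR_RGB2HSV);red=((hs[...,0]<8)|(hs[...,0]>172))&(hs[...,1]>150)
c,a,s=blob(red,(224,158),10);print("ballside",c,a,s,px2w("side",*c,d=sd[int(c[1]),int(c[0])]))
# clamp base points from depth
dd=[]
for v in range(245,280):
  for u in range(135,165):
    if d[v,u]>0:
      p=px2w("top",u,v,d=d[v,u])
      if .015<p[2]<.035: dd.append(p)
dd=np.array(dd);print(len(dd),dd.mean(0),cv2.minAreaRect(dd[:,:2].astype(np.float32)))
E
```

```text
disc [311.05357143 202.56547619] 168 [304 195  15  16 168] [ 0.63204463 -0.13707631  0.042     ]
big [290.19382022 140.88483146] 356 [280 130  22  23 356] [ 0.82031856 -0.07738232  0.012     ]
seat [282.80630631 225.61711712] 222 [275 218  17  17 222] [ 0.56530511 -0.05564864  0.018     ] [ 0.56491369 -0.05529679  0.03      ]
((299.6187744140625, 221.98353576660156), (82.47789001464844, 96.51625061035156), 77.34745025634766)
[243.49963 192.3164 ] [0.6625 0.0607 0.03  ]
[337.67212 171.17566] [ 0.7264 -0.2169  0.03  ]
[355.7379  251.65067] [ 0.4898 -0.2686  0.03  ]
[261.56543 272.7914 ] [0.4273 0.0062 0.03  ]
bedc [ 0.5757819  -0.10457469  0.03      ]
ball [141.39215686 273.82352941] 51 [138 270   8   8  51] [0.42762021 0.33797709 0.093     ]
thumb [ 0.47327021 -0.0268959   0.032     ] small [0.63405039 0.01634402 0.03      ]
ballside [223.5625  157.53125] 32 [221 155   6   7  32] [0.42804807 0.32201071 0.10307512]
357 [0.4651252  0.33030207 0.026291  ] ((0.46243247389793396, 0.3340969979763031), (0.051667071878910065, 0.07030396908521652), 85.23147583007812)
```

View pics/crop1.png

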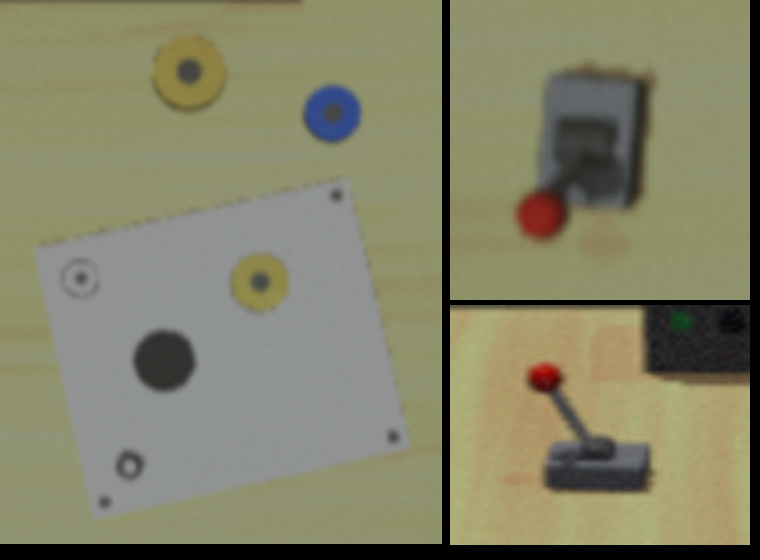

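Confirmed in the crop: the brass disc on the bed at crop (260,282) is smaller than the brass one at (190,72). The third is blue. The disc is at (0.632, -0.137), and the seat at (0.565, -0.0555) agrees with the bed frame. The ball is at about (0.428, 0.338), on the robot's side of its base, so the lever swings towards world +x.

```bash
cat > d.py <<'E'
import sys
from h import *
from scipy.spatial.transform import Rotation as R
def delta(x,y,z,yaw):
    s=ctrl.get_state();r=R.from_quat(s["tcp_rot"])
    t=R.from_matrix(np.c_[[np.cos(yaw),np.sin(yaw),0],[np.sin(yaw),-np.cos(yaw),0],[0,0,-1]])
    return np.r_[r.inv().apply(np.array([x,y,z])-s["eef_pos"]),(r.inv()*t).as_rotvec()].round(4)
if __name__=="__main__":
    for a in sys.argv[1:]: print(delta(*map(float,a.split(","))))
    s=ctrl.get_state();print(s["time"],np.round(s["eef_pos"],4),s["opening"],np.round(s["qpos"],2))
E
python3 d.py 0.670,-0.184,0.2,2.255
```

```text
[ 5.9450e-01 -3.1540e-01  3.1400e-02 -0.0000e+00 -1.0000e-04 -1.9791e+00]
0.9 [ 0.1839 -0.6494  0.2313] 1.003633608592122 [-1.44  0.29  1.58  0.    1.28 -0.15]
```

Emit:
carry_out(
  deltas=[0.05,-0.026,0,0,0,-0.165,0.1,-0.053,0,0,0,-0.33,0.15,-0.08,0,0,0,-0.495,0.2,-0.106,0,0,0,-0.66,0.25,-0.132,0,0,0,-0.825],
  grip=30,
  grip_force=30,
)

```text
time: 1.52
eef_pos: [0.3896, -0.453, 0.2316]
tcp_rot: [0.851, 0.525, 0.0, 0.0]
contact_force: [0.3, -0.2, 0.1]
opening: 0.3
finger_force: 0.0
```

```bash
python3 d.py 0.670,-0.184,0.2,2.255
```

```text
[ 3.662e-01  1.300e-01  3.160e-02  4.000e-04  6.000e-04 -1.149e+00]
1.525 [ 0.3896 -0.453   0.2316] 0.2999469226536877 [-1.03  0.12  1.77  0.    1.25 -0.57]
```

Emit:
carry_out(
  deltas=[0.052,0.0186,0,0,0,-0.164,0.105,0.037,0,0,0,-0.328,0.157,0.056,0,0,0,-0.492,0.209,0.074,0,0,0,-0.656,0.262,0.093,0,0,0,-0.82],
)

```text
time: 2.15
eef_pos: [0.5912, -0.2616, 0.2316]
tcp_rot: [0.571, 0.821, -0.0, 0.0]
contact_force: [0.2, -1.3, -0.1]
opening: 0.3
finger_force: 0.0
```

```bash
python3 d.py 0.670,-0.184,0.1,2.255
```

```text
[ 4.540e-02  1.008e-01  1.316e-01  2.000e-04  7.000e-04 -3.289e-01]
2.15 [ 0.5912 -0.2616  0.2316] 0.3004031839047621 [-0.57  0.22  1.65 -0.    1.27 -0.93]
```

Emit:
carry_out(
  deltas=[0.015,0.033,0.03,0,0,-0.11,0.03,0.067,0.07,0,0,-0.22,0.0455,0.101,0.11,0,0,-0.329,0.0455,0.101,0.1315,0,0,-0.329,0.0455,0.101,0.1315,0,0,-0.329],
)

```text
time: 2.78
eef_pos: [0.6676, -0.1853, 0.0973]
tcp_rot: [0.432, 0.902, -0.0, -0.002]
contact_force: [0.3, 0.8, 0.0]
opening: 0.3
finger_force: 0.0
```

```bash
python3 - <<'E'
from m import *
from d import delta
im,d=ctrl.read_camera("top");si,sd=ctrl.read_camera("side")
try:
  c,a,s=blob(brass(im),(311,203),8);print("disc",c,a,px2w("top",*c,z=.042))
except Exception as e: print(e)
c,a,s=blob(brass(si),(297,254),12);print("side",c,a,px2w("side",*c,z=.041))
o=np.vstack([cv2.resize(im[160:280,230:370],(640,300)),cv2.resize(si[200:320,200:360],(640,300))])
o=np.hstack([cv2.resize(im[160:280,230:370],None,fx=2.8,fy=2.8,interpolation=2),cv2.resize(si[190:310,210:350],None,fx=2.8,fy=2.8,interpolation=2)]);save("pre.png",o)
E
python3 d.py 0.670,-0.184,0.034,2.255
```

```text
disc [305.2 200.4] 25 [ 0.63830144 -0.12002265  0.042     ]
side [296.44390244 254.54634146] 205 [ 0.63034106 -0.14538795  0.041     ]
[ 0.002   0.0022  0.0673  0.0006  0.0018 -0.0069]
2.875 [ 0.6695 -0.1869  0.1013] 0.2950881074307788 [-0.42  0.45  1.61 -0.    1.08 -1.09]
```

View pics/pre.png

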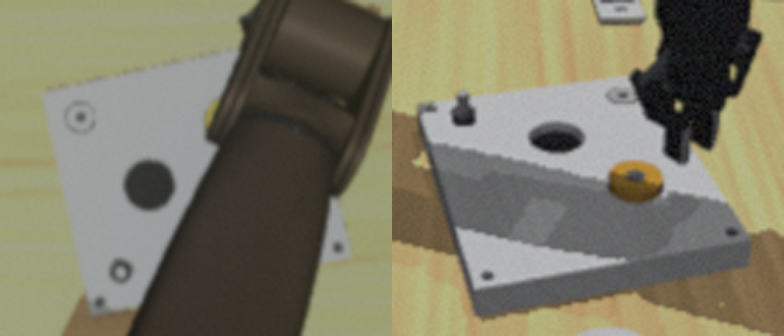

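The side view shows the disc at crop (635,180), with the fingers behind it and nothing in the way to the seat at (556,137). Descending.

Emit:
carry_out(
  deltas=[0.002,0.0,0.03,0,0,0,0.002,0.0,0.055,0,0,0,0.002,0.0,0.064,0,0,0,0.002,0,0.066,0,0,0,0.002,0,0.066,0,0,0],
)

```text
time: 3.5
eef_pos: [0.669, -0.1847, 0.0356]
tcp_rot: [0.431, 0.902, 0.0, 0.001]
contact_force: [-1.0, -0.1, 0.5]
opening: 0.3
finger_force: 0.0
```

```bash
python3 - <<'E'
from m import *
si,sd=ctrl.read_camera("side");save("low.png",cv2.resize(si[200:300,220:340],None,fx=5,fy=5,interpolation=2))
E
python3 d.py 0.5855,-0.0807,0.034,2.255 0.670,-0.184,0.034,2.255
```

```text
[ 0.1333  0.0002  0.0013  0.0013  0.0026 -0.0055]
[-0.0001  0.0011  0.0017  0.0013  0.0026 -0.0055]
3.55 [ 0.669  -0.1846  0.0357] 0.2988870518680119 [-0.42  0.53  1.64 -0.    0.97 -1.09]
```

View pics/low.png

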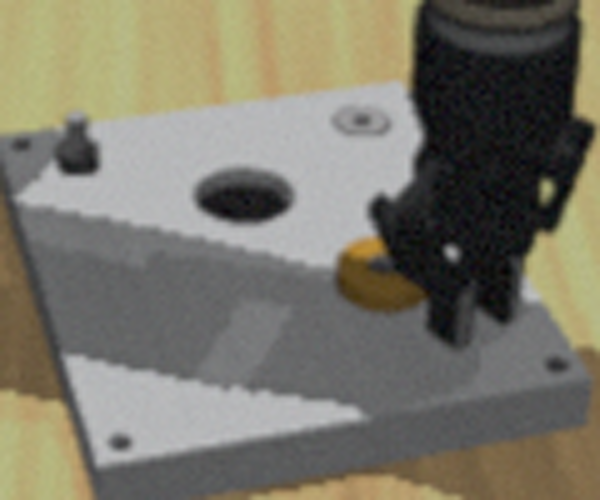

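Emit:
carry_out(
  deltas=[0.014,0.0005,0.0015,0,0,0,0.026,0.0005,0.0015,0,0,0,0.036,0.0005,0.0015,0,0,0,0.046,0.0005,0.0015,0,0,0,0.056,0.0005,0.0015,0,0,0],
)

```text
time: 4.18
eef_pos: [0.633, -0.1396, 0.0325]
tcp_rot: [0.431, 0.902, 0.0, 0.0]
contact_force: [0.9, -1.7, 0.0]
opening: 0.303
finger_force: 0.6
```

Emit:
carry_out(
  deltas=[0.008,0,0,0,0,0,0.016,0,0,0,0,0,0.024,0,0,0,0,0,0.032,0,0,0,0,0,0.036,0,0,0,0,0],
)

```text
time: 4.8
eef_pos: [0.6105, -0.1117, 0.0324]
tcp_rot: [0.431, 0.902, -0.0, 0.0]
contact_force: [1.1, -0.9, 0.1]
opening: 0.302
finger_force: 0.7
```

```bash
python3 - <<'E'
from m import *
si,sd=ctrl.read_camera("side");save("p1.png",cv2.resize(si[200:300,220:340],None,fx=5,fy=5,interpolation=2))
im,d=ctrl.read_camera("top")
h=brass(im);h[:160]=0
n,l,s,c=cv2.connectedComponentsWithStats(h[:, :].astype(np.uint8))
for i in range(1,n):
    if s[i,4]>10 and 250<c[i][0]<350 and c[i][1]<270: print(c[i],s[i])
E
python3 d.py 0.5855,-0.0807,0.034,2.255
```

```text
[303.91304348 176.17391304] [301 174   7   5  23]
[ 0.0396  0.0001 -0.0016 -0.0002 -0.0008 -0.0051]
4.9 [ 0.6103 -0.1115  0.0323] 0.3007570339866072 [-0.34  0.4   1.83  0.    0.91 -1.02]
```

View pics/p1.png

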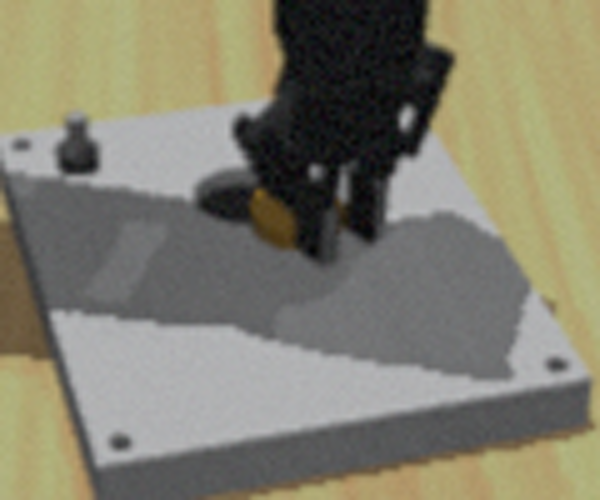

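The side view shows the disc pushed squarely between the fingertips, its left edge at the seat rim, crop (250,210). Continuing slowly.

Emit:
carry_out(
  deltas=[0.007,0,-0.001,0,0,0,0.014,0,-0.001,0,0,0,0.02,0,-0.001,0,0,0,0.026,0,-0.001,0,0,0,0.03,0,-0.001,0,0,0],
)

```text
time: 5.52
eef_pos: [0.5918, -0.0885, 0.0336]
tcp_rot: [0.431, 0.902, -0.0, 0.0]
contact_force: [0.9, -2.1, 1.2]
opening: 0.298
finger_force: 1.1
```

Emit:
carry_out(
  deltas=[0.002,0,0,0,0,0,0.004,0,0,0,0,0,0.006,0,0,0,0,0,0.007,0,0,0,0,0,0.008,0,0,0,0,0],
)

```text
time: 6.15
eef_pos: [0.5864, -0.0823, 0.0329]
tcp_rot: [0.431, 0.902, -0.0, -0.0]
contact_force: [0.0, -2.1, 0.2]
opening: 0.301
finger_force: 0.7
```

```bash
python3 - <<'E'
from m import *
si,sd=ctrl.read_camera("side");save("p2.png",cv2.resize(si[205:275,220:320],None,fx=6,fy=6,interpolation=2))
E
python3 d.py 0.5855,-0.0807,0.034,2.255
```

```text
[ 0.0018  0.0004 -0.0011 -0.0006 -0.0008 -0.005 ]
6.2 [ 0.5863 -0.0823  0.0329] 0.29790697343449113 [-0.31  0.35  1.9  -0.    0.89 -0.99]
```

View pics/p2.png

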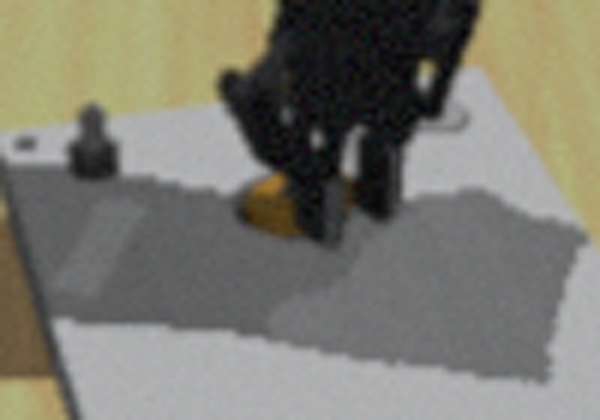

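The disc is over the seat, crop (270,210), and still in contact, not yet flat. Nudging it on.

Emit:
carry_out(
  deltas=[0.001,0,0,0,0,0,0.002,0,0,0,0,0,0.003,0,0,0,0,0,0.003,0,0,0,0,0],
)

```text
time: 6.7
eef_pos: [0.5848, -0.0801, 0.0333]
tcp_rot: [0.431, 0.902, -0.0, -0.0]
contact_force: [-0.2, -1.8, -0.1]
opening: 0.299
finger_force: 0.8
```

```bash
cat > look.py <<'E'
from m import *
si,sd=ctrl.read_camera("side")
b=brass(si);c,a,s=blob(b,(268,240),25);print("brass",c,a,s)
ys,xs=np.nonzero(b[225:255,250:300]);P=np.array([px2w("side",x+250,y+225,d=sd[y+225,x+250]) for y,x in zip(ys,xs) if sd[y+225,x+250]>0])
A=np.c_[P[:,:2]-P[:,:2].mean(0),np.ones(len(P))];print("plane",np.linalg.lstsq(A,P[:,2],rcond=None)[0].round(3),"zstats",np.percentile(P[:,2],[5,50,95]).round(4),P.mean(0).round(4),len(P))
q=[sd[262,x] for x in range(255,300)];print("plate z",np.median([px2w("side",x,262,d=sd[262,x])[2] for x in range(255,300)]))
s=ctrl.get_state();print(s["time"],np.round(s["eef_pos"],4),np.round(s["contact_force"],1))
E
python3 look.py
```

```text
brass [264.36619718 238.76056338] 71 [260 233  10  11  71]
plane [ 0.299 -0.403  0.04 ] zstats [0.0319 0.0374 0.0565] [ 0.5561 -0.0707  0.0399] 79
plate z 0.03210264638133087
6.75 [ 0.5848 -0.0801  0.0333] [-0.4 -2.  -0.2]
```

Emit:
carry_out(
  deltas=[0.001,0,0,0,0,0,0.002,0,0,0,0,0,0.002,0,0,0,0,0],
)

```text
time: 7.12
eef_pos: [0.5842, -0.0793, 0.0338]
tcp_rot: [0.431, 0.902, -0.0, 0.001]
contact_force: [0.2, -5.2, -0.0]
opening: 0.304
finger_force: 2.4
```

```bash
python3 look.py
```

```text
brass [264.51388889 238.55555556] 72 [260 233  10  11  72]
plane [ 0.123 -0.656  0.041] zstats [0.0239 0.038  0.08  ] [ 0.5576 -0.07    0.0409] 84
plate z 0.03210151967349806
7.175 [ 0.5842 -0.0794  0.0338] [ 1.4 -5.4 -0.1]
```

The force is up to 5 N with no movement, so the disc has probably tipped against the far wall. I'll back off and look.

Emit:
carry_out(
  deltas=[-0.006,0,0,0,0,0,-0.02,0,0,0,0,0,-0.035,0,0,0,0,0,-0.05,0,-0.02,0,0,0,-0.07,0,-0.04,0,0,0],
)

```text
time: 7.8
eef_pos: [0.628, -0.1337, 0.0733]
tcp_rot: [0.431, 0.902, 0.0, -0.001]
contact_force: [0.3, -1.0, 0.0]
opening: 0.296
finger_force: 0.0
```

```bash
sed -i 's/si,sd=ctrl.read_camera("side")/&\nsave("z.png",cv2.resize(si[205:275,220:320],None,fx=6,fy=6,interpolation=2))/' look.py; python3 look.py
```

```text
brass [268.59285714 238.67142857] 140 [260 234  18  10 140]
plane [-0.001  0.     0.032] zstats [0.03   0.0322 0.0338] [ 0.5644 -0.0605  0.0321] 140
plate z 0.03220930831405944
7.85 [ 0.6318 -0.1367  0.0775] [ 1.4 -1.8  3.4]
```

View pics/z.png

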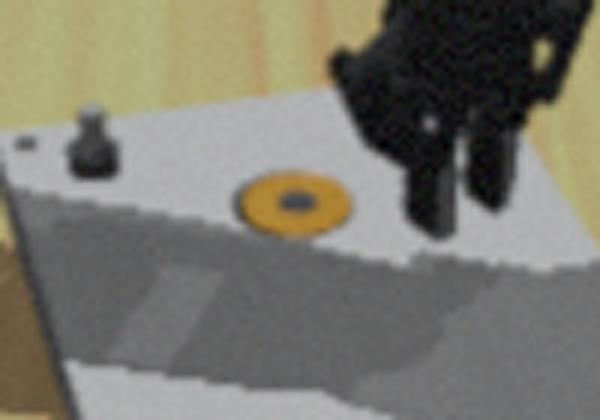

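The side view shows the disc lying flush in the seat, centre crop (296,203). The fitted plane has zero slope and its height equals the plate's. Next is the clamp: rise, close the fingers and go to its -x side.

```bash
python3 d.py 0.632,-0.137,0.2,2.255 0.37,0.341,0.2,3.05
```

```text
[-0.0012  0.0004 -0.1225  0.0037  0.0069 -0.0066]
[ 5.354e-01  9.600e-02 -1.258e-01  8.000e-04  8.000e-03 -8.016e-01]
7.85 [ 0.6318 -0.1367  0.0775] 0.3013238919665751 [-0.37  0.38  1.76 -0.    1.   -1.05]
```

Emit:
carry_out(
  deltas=[0,0,-0.05,0,0,0,0,0,-0.1,0,0,0,0.04,0.007,-0.125,0,0,-0.06,0.09,0.016,-0.125,0,0,-0.135,0.14,0.025,-0.125,0,0,-0.21],
  grip=0,
)

```text
time: 8.48
eef_pos: [0.5588, -0.0075, 0.1986]
tcp_rot: [0.334, 0.943, 0.0, 0.0]
contact_force: [0.2, 1.1, 0.5]
opening: -0.004
finger_force: 0.0
```

```bash
python3 d.py 0.37,0.341,0.2,3.05
```

```text
[ 0.366   0.1521 -0.0013  0.0009  0.0007 -0.5889]
8.475 [ 0.5588 -0.0075  0.1986] -0.0035405441101186742 [-0.2   0.06  1.9   0.    1.18 -1.09]
```

Emit:
carry_out(
  deltas=[0.05,0.02,0,0,0,-0.08,0.1,0.041,0,0,0,-0.16,0.15,0.062,0,0,0,-0.24,0.2,0.083,0,0,0,-0.32,0.25,0.104,0,0,0,-0.4],
)

```text
time: 9.1
eef_pos: [0.4298, 0.2313, 0.1983]
tcp_rot: [0.139, 0.99, 0.0, 0.0]
contact_force: [0.3, 1.2, 0.8]
opening: 0.001
finger_force: 0.0
```

```bash
python3 d.py 0.37,0.341,0.2,3.05
```

```text
[ 0.0877  0.0889 -0.0016  0.0007  0.     -0.1882]
9.1 [0.4298 0.2313 0.1983] 0.0005930439205299879 [ 0.29 -0.1   2.06  0.    1.19 -1.01]
```

Emit:
carry_out(
  deltas=[0.035,0.036,0,0,0,-0.075,0.07,0.071,0,0,0,-0.15,0.088,0.089,0,0,0,-0.188,0.088,0.089,0,0,0,-0.188,0.088,0.089,0.03,0,0,-0.188],
)

```text
time: 9.72
eef_pos: [0.373, 0.3407, 0.1706]
tcp_rot: [0.047, 0.999, 0.002, 0.003]
contact_force: [0.9, -0.1, -0.3]
opening: -0.0
finger_force: 0.0
```

```bash
cat > ball.py <<'E'
from m import *
for cam,n,r in(("side",(230,158),18),("top",(150,272),20)):
    si,sd=ctrl.read_camera(cam);save("b_"+cam+".png",si)
    hs=cv2.cvtColor(si,cv2.COLOR_RGB2HSV);red=((hs[...,0]<8)|(hs[...,0]>172))&(hs[...,1]>150)
    try:
        c,a,s=blob(red,n,r);print(cam,c,a,"z.093:",px2w(cam,*c,z=.093).round(4),px2w(cam,*c,d=sd[int(c[1]),int(c[0])]).round(4))
    except ValueError: print(cam,"no ball")
print(w2px("side",[.4635+.038,.330,.092]),w2px("side",[.4635-.038,.336,.092]))
E
python3 ball.py; python3 d.py 0.37,0.341,0.08,3.05
```

```text
side [223.5        157.66666667] 30 z.093: [0.4263 0.3443 0.093 ] [0.4278 0.3225 0.1024]
top [141.6        273.82222222] 45 z.093: [0.4276 0.3374 0.093 ] [0.4288 0.3329 0.1089]
[245.4456251  159.55832639] [223.15636112 158.90565583]
[-0.0008  0.0035  0.085  -0.0043 -0.0056 -0.0036]
9.825 [0.3694 0.3379 0.165 ] 0.0011834848279522216 [ 0.54 -0.03  2.05 -0.    1.13 -0.94]
```

Emit:
carry_out(
  deltas=[0,0.002,0.035,0,0,0,0,0.0035,0.07,0,0,0,0,0.0035,0.085,0,0,0,0,0.0035,0.085,0,0,0],
)

```text
time: 10.32
eef_pos: [0.3711, 0.3427, 0.0829]
tcp_rot: [0.047, 0.999, -0.001, -0.001]
contact_force: [-0.9, 0.3, 0.1]
opening: -0.003
finger_force: 0.0
```

```bash
python3 d.py 0.4775,0.3315,0.08,3.05
```

```text
[-0.107  -0.0011  0.0028 -0.0011 -0.0015 -0.0032]
10.325 [0.3711 0.3427 0.0829] -0.0025840933095845485 [ 0.54  0.09  2.1  -0.    0.95 -0.93]
```

Emit:
carry_out(
  deltas=[-0.016,0,0.002,0,0,0,-0.03,0,0.002,0,0,0,-0.042,0,0.002,0,0,0,-0.054,0,0.002,0,0,0,-0.066,0,0.002,0,0,0],
)

```text
time: 10.95
eef_pos: [0.4378, 0.3371, 0.0814]
tcp_rot: [0.047, 0.999, 0.0, 0.0]
contact_force: [-1.6, 0.7, 1.2]
opening: 0.001
finger_force: 0.5
```

Emit:
carry_out(
  deltas=[-0.011,0,0,0,0,0,-0.021,0,0,0,0,0,-0.03,0,0,0,0,0,-0.036,0,0,0,0,0,-0.04,0,0,0,0,0],
)

```text
time: 11.58
eef_pos: [0.475, 0.3333, 0.0808]
tcp_rot: [0.047, 0.999, -0.0, -0.003]
contact_force: [-10.1, 0.7, 6.0]
opening: 0.003
finger_force: 5.3
```

```bash
python3 d.py 0.4775,0.3315,0.08,3.05; python3 ball.py
```

```text
[-0.0027 -0.0016  0.0008 -0.0011 -0.0057 -0.003 ]
11.575 [0.475  0.3333 0.0808] 0.002883752355309082 [ 0.44  0.25  1.92  0.    0.98 -1.04]
side [244.60606061 158.72727273] 33 z.093: [0.4986 0.3348 0.093 ] [0.4988 0.3195 0.0996]
top no ball
[245.4456251  159.55832639] [223.15636112 158.90565583]
```

The force rose from about 1.6 N to 10 N at the expected far stop. One more firm millimetre, then back off.

Emit:
carry_out(
  deltas=[-0.001,0,0,0,0,0,-0.0015,0,0,0,0,0,-0.0015,0,0,0,0,0],
)

```text
time: 12.05
eef_pos: [0.4749, 0.3334, 0.0809]
tcp_rot: [0.047, 0.999, -0.001, -0.004]
contact_force: [-9.2, 1.3, 4.4]
opening: 0.002
finger_force: 4.4
```

Emit:
carry_out(
  deltas=[0.01,0,0,0,0,0,0.03,0,0,0,0,0,0.06,0,0,0,0,0,0.09,0,-0.04,0,0,0,0.09,0,-0.09,0,0,0],
)

```text
time: 12.68
eef_pos: [0.3847, 0.3411, 0.1702]
tcp_rot: [0.046, 0.999, -0.001, -0.002]
contact_force: [0.5, -0.4, 0.5]
opening: -0.001
finger_force: 0.0
```

```bash
python3 ball.py; python3 look.py; python3 - <<'E'
import cv2,numpy as np
s=cv2.imread("pics/b_side.png");t=cv2.imread("pics/b_top.png")
cv2.imwrite("pics/fin.png",np.hstack([cv2.resize(s[135:315,195:375],(400,400)),cv2.resize(t[130:300,90:370],(400,400))]))
E
```

```text
side [244.62857143 158.37142857] 35 z.093: [0.4987 0.3379 0.093 ] [0.499  0.3167 0.1021]
top no ball
[245.4456251  159.55832639] [223.15636112 158.90565583]
brass [268.66906475 238.67625899] 139 [260 234  19  10 139]
plane [ 0.009 -0.002  0.032] zstats [0.0299 0.0319 0.0339] [ 0.5646 -0.0602  0.0319] 139
plate z 0.03210892671846344
12.825 [0.3897 0.343  0.1753] [ 0.1 -0.4  0.2]
```

View pics/fin.png

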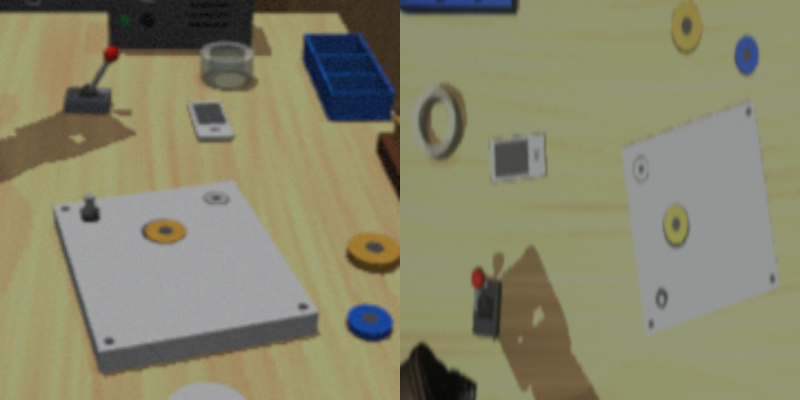

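The final picture shows the disc flush in its seat, (165,231) in the left half, and the lever leaning fully over, ball at (111,54). Everything else is in place and the gripper is clear.

```bash
python3 -c "
from plant import ctrl
print(ctrl.sign_off())"
```

```text
the job is handed in; nothing more can be done
None
```

The brass disc lies flat and flush in the seat and the red lever was then pushed to its far stop; no other item was touched, and the job was handed in at about 13 s.

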